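# Hang up the loaded carrier

## Robot

A 6-joint arm with a two-finger parallel gripper is mounted at the origin on the work surface. World frame = base frame: x ahead of the robot, y to its left, z up, the work surface at z = 0. Lengths are in mm, angles in rad, forces in N, time in s.
With the tool pointing down it reaches from about 350 to 850 mm from the base axis. Payload 8.1 kg.
Tool frame: the origin (TCP) lies midway between the tips of the shut fingers; the grasp point (between the pads) lies 19 mm behind it; z points along the fingers, y is the line along which they close (so a half turn about z gives the same grasp; the last joint's range is limited). The gripper opens to 85 mm and grips with 20 to 120 N. Pads are 22 mm wide; open, the fingers measure 114 mm over their backs; the gripper's body (76 mm by 85 mm) begins 54 mm behind the grasp point. The pads swing forward as they close: fully open they stand 13 mm farther back than shut.
Start: joints at [1.198, 0.13, 1.488, -0, 1.523, -0.085], TCP at [170.284, 575.333, 231.292] pointing down, gripper open.
Joint ranges: [-2.96, 2.96], [-0.89, 2.26], [0.02, 2.5], [-1.34, 4.48], [0, 2.73], [-2.66, 2.66]. Speed limits (rad/s): [2.39, 2.39, 2.79, 3.14, 3.14, 3.14].

## Interface

Orientations are given as a 3x3 rotation matrix whose columns are the frame's x, y, z axes.
In Python, from plant import bot, vision gives the robot as it stands.
- The arm moves only by the shell command python3 -m crank 'ROWS' [FORCE]. ROWS is JSON, a list of rows, each a list of 7 numbers: the shift along the tool's x, y, z in m, then the turn, a rotation vector about the tool's x, y, z in rad, then the opening, from -1 (shut) to 1 (fully open). A call has 1 to 10 rows; each row is the pose to reach, as a shift and turn from the pose commanded when the call began, along the tool's axes at that moment; what a row does not reach only later rows make up. A row lasts 1/10 s, in which the tool goes at most 50 mm and 8.59 degrees, less where a joint would pass 70% of its speed; a pose out of reach is approached as far as the arm can. A call with a gripper value outside its range is refused whole. The fingers move at their own pace and stop on an object; FORCE is the grip in N (left out, the last holds). Time passes only in rows, so rows that repeat a pose let the fingers close. It gives the time, the measured TCP pose, the force, the opening and the grip force at its end, in the units of the state.
- bot.sense(): the state, without advancing time (a new reading comes with each control period).
- vision.camera(name): name is "side" or "top" or "wrist"; returns the picture (480x640x3 uint8, blue, green, red); there is no depth.
- vision.calibration(name): a dict with "fx", "fy", "cx", "cy" (pixels), "k1" (the pictures are not rectified: a ray, as slopes to the right and down, at radius r is drawn at 1 + k1 r^2 times it, then the intrinsics apply), "pose" (4x4, takes a point from camera to world coordinates). Camera axes: x right, y up, looking along -z (the intrinsics and any distortion apply to the point x, -y, -z); pixel columns grow to the right and rows downward; lengths in mm; the calibration is good to about 2 mm. A picture is of the moment at which its call begins: read the wrist's pose just before it. calibration takes no time and is no camera call; for the wrist camera it gives the pose at the moment of the call.
- bot.finish_job(): hands the job in; it is judged then, once.
The state is a dict: "time_s": time; "qpos": joint angles; "dq": joint speeds; "tau": joint torques, N m; "tool_pos": TCP position; "eef_rot": TCP orientation; "wrist_force": force on the tool from outside, world axes, zero at the start; "ft_torque": the same for the moment, N m; "grip_width": opening from 0.0 (shut) to 1.0 (fully open); "grasp_force": force on a finger pad.
Only numpy, scipy, OpenCV 4.12 (cv2) and the standard library are available. Lean on these libraries where they do the work, as an engineer would, in place of code of your own. Each camera call takes 0.05 s, during which the arm holds its last target. There are 200 camera calls.

## Task

One of the three teal carriers parked under the bench riser still has its steel core in it, and only its weight tells which: find it by feel, pull it out from under the riser and hook it by its hanger onto the steel rail, a good hand's breadth (10 cm or so) away from the orange band. Then slide it along the rail until its hook sits over the middle of the orange band, and let it hang there still. The two empty carriers must end standing upright on the bench; tip no carrier over and leave everything else on the bench where it is.

Things in the scene. Friction and masses are not known exactly. Their poses are not given: they have to be found in the camera images.
- carrier_a: closed teal plastic carrier with a black hook on top, one of three that look the same: body 160 mm long (its x), 50 wide (y), 56 high; 152 high with the hook. Origin: middle of its underside; z up; at the start +x points under the riser, away from the robot. It balances about its middle. Empty about 0.2 kg, with the steel core in it about 0.6 kg
- carrier_b: same as carrier_a
- carrier_c: same as carrier_a
- hook_a (a point): where the rail's axis lies in carrier_a's hook when it hangs: 105.4 mm above its underside. Its parts in mm from the underside, all 18 thick in y: neck x -25 to -13, z 56 up; lip x 13 to 25, down to z 94; between them a V roof, highest (z 112) at x 0; grip tab x -17 to 17, z 118 to 152. The rail enters from +x between lid and lip (38 apart), then rises behind it
- hook_b (a point): the same point on carrier_b
- hook_c (a point): the same point on carrier_c
- stand: fixed white bench riser. Origin: middle of its front edge at bench height; x runs back under it. Top: x 0 to 150 mm, y -205 to 205, underside 175 above the bench; goods on it up to 258. Side panels at y +-193 to 205. The carriers stand beneath, about 115 mm apart, their hooks under the front edge, their front ends sticking out some 60 to 75 mm
- rail: fixed steel rail. Origin on the bench under its middle; round bar 12 mm thick along its y, its axis 160 mm above the bench, y -174 to 174 mm, on a post at each end (feet 110 x 50 x 10 mm, end knobs 22 mm)
- mark: orange band on the rail, 30 mm long, 14 mm thick. Origin: its middle, on the rail's axis; y along the rail, z up, x as the rail's x
- tip_box: purple tip box, 84 x 122 x 62 mm, origin under its middle; leave alone
- yellow_rack: low yellow rack, 70 x 130 x 23 mm, on the bench below the rail, origin under its middle; leave alone
- pipette: blue pipette lying along its x, about 245 mm long, 50 wide, 26 high, origin under its middle; leave alone
- multichannel: plum multichannel pipette lying along its x, x -141 to 79 mm, 96 wide, 28 high; leave alone
- reagent_bottle: amber bottle, 60 mm across, 120 high, origin under its middle; leave alone
There are look-alikes about, which are no part of the job. Leave any pink look-alike of the carrier_a alone.

How it is judged:
By the outcome, as a careful person would: the job done as asked, in the order asked, and still so for the second after the job is handed in, with the robot touching nothing.
It also fails if it takes over 72 s, if anything falls off the work surface, if the arm or the gripper's body presses on something with over 40 N, if the wrist force passes 120 N, or if a joint passes its speed limit or range.

## Working session

There is one attempt and no reset: what is moved stays moved. The work goes in short steps, Python scripts to look and compute and a shell command to move; the robot and the scene stay as the last step left them, time stands still between calls to the robot, and variables do not carry over. Pictures are saved under pics/ and viewed, at most 11 in all, crops included, and the job is handed in when it is done.

```bash
ls; mkdir -p pics; python3 - <<'E'
from plant import bot, vision
import cv2
s=bot.sense(); print({k:s[k] for k in('time_s','tool_pos','eef_rot','wrist_force','grip_width')})
for n in('top','side'):
    c=vision.calibration(n);print(n,c)
    cv2.imwrite(f'pics/{n}0.png',vision.camera(n))
E
```

```text
pics
{'time_s': 0.0, 'tool_pos': array([170.08327225, 574.79968618, 230.19934007]), 'eef_rot': array([[-9.58870554e-01,  2.83842896e-01, -6.86255987e-04],
       [ 2.83843685e-01,  9.58868909e-01, -1.78275650e-03],
       [ 1.52006763e-04, -1.90422214e-03, -9.99998175e-01]]), 'wrist_force': array([-0.42642719, -0.33246914, -0.72674057]), 'grip_width': 1.0017585366821076}
top {'fx': 552.6959018351104, 'fy': 552.6959018351104, 'cx': 312.8056006656209, 'cy': 241.49270950534182, 'k1': -0.024163493488405616, 'pose': array([[-5.60574622e-02,  9.77597984e-01, -2.02878638e-01,
         1.12116529e+02],
       [-9.98426745e-01, -5.51449691e-02,  1.01521720e-02,
         3.93129821e+00],
       [-1.26299331e-03,  2.03128563e-01,  9.79151261e-01,
         1.91267227e+03],
       [ 0.00000000e+00,  0.00000000e+00,  0.00000000e+00,
         1.00000000e+00]])}
side {'fx': 489.75845413373645, 'fy': 489.75845413373645, 'cx': 323.40405400597945, 'cy': 248.45667859956666, 'k1': 0.0026743672052154713, 'pose': array([[ 7.48730388e-01,  3.82408182e-01, -5.41448786e-01,
        -1.87909082e+02],
       [-6.62855523e-01,  4.25719817e-01, -6.15942524e-01,
        -7.42603652e+02],
       [-5.03598308e-03,  8.20077203e-01,  5.72230740e-01,
         8.30350358e+02],
       [ 0.00000000e+00,  0.00000000e+00,  0.00000000e+00,
         1.00000000e+00]])}
```

View pics/top0.png

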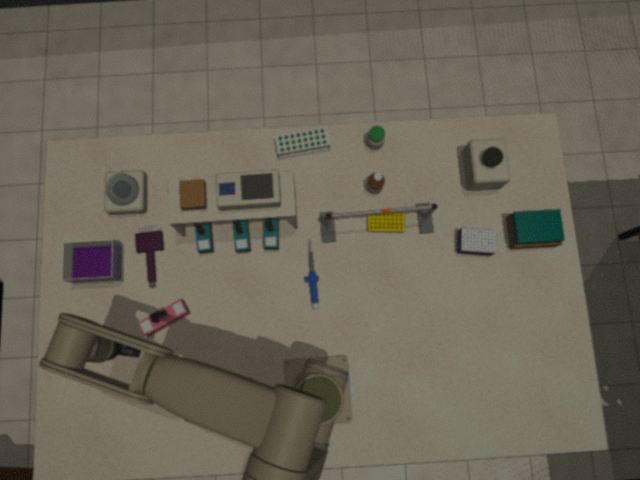

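View pics/side0.png

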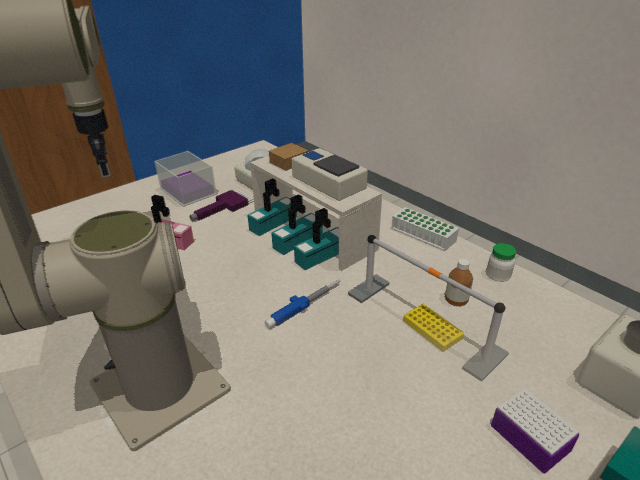

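Candidates for the carrier in the top picture are the teal ones at (204,237), (241,236) and (271,234). The pink look-alike at (163,316) and the teal box at (535,228) are not part of the job. The side view shows the three teal hooks at (270,195), (296,211) and (320,224), with the rail from (371,240) to (499,308) and the band at (434,272). I'll check the choice in one close crop.

```bash
cat > h.py <<'E'
import numpy as np, cv2
from plant import bot, vision
def K(c): return np.array([[c['fx'],0,c['cx']],[0,c['fy'],c['cy']],[0,0,1.]]),np.array([c['k1'],0,0,0])
def ray(c,px):
    k,d=K(c); u=cv2.undistortPointsIter(np.array([[px]],float),k,d*1.0,None,None,(3,50,1e-9))[0,0] if 0 else None
    x=np.array([(px[0]-c['cx'])/c['fx'],(px[1]-c['cy'])/c['fy']]); y=x.copy()
    for _ in range(20): y=x/(1+c['k1']*(y@y))
    P=np.array(c['pose']); return P[:3,3],P[:3,:3]@np.array([y[0],-y[1],-1.])
def onz(c,px,z):
    o,d=ray(c,px); return o+d*(z-o[2])/d[2]
def tri(*cp):
    A=np.zeros((3,3));b=np.zeros(3)
    for c,px in cp:
        o,d=ray(c,px); d=d/np.linalg.norm(d); M=np.eye(3)-np.outer(d,d); A+=M;b+=M@o
    return np.linalg.solve(A,b)
def proj(c,p):
    P=np.array(c['pose']); q=P[:3,:3].T@(np.array(p,float)-P[:3,3]); s=np.array([q[0],-q[1]])/-q[2]
    s=s*(1+c['k1']*(s@s)); return s*[c['fx'],c['fy']]+[c['cx'],c['cy']]
E
python3 - <<'E'
from h import *
t=cv2.imread('pics/top0.png');s=cv2.imread('pics/side0.png')
a=cv2.resize(t[165:255,160:310],(800,480),interpolation=3)[:, :]
a=cv2.resize(t[170:255,160:310],(530,300),interpolation=cv2.INTER_CUBIC); 
b=cv2.resize(t[165:250,300:450],(530,300),interpolation=cv2.INTER_CUBIC)
d=cv2.resize(s[160:280,230:330],(270,324),interpolation=cv2.INTER_CUBIC)
im=np.zeros((600,800,3),np.uint8);im[:300,:530]=a;im[300:,:530]=b;im[:324,530:]=d
im=cv2.convertScaleAbs(im,alpha=1.6);cv2.imwrite('pics/c1.png',im)
ct=vision.calibration('top');cs=vision.calibration('side')
for p,z in[((204,237),56),((241,236),56),((271,234),56),((376,176),120),((386,211),167),((328,215),170),((434,207),170)]:print(p,onz(ct,p,z).round())
print('band',tri((ct,(386,211)),(cs,(434,272))))
w=vision.calibration('wrist');S=bot.sense();R=S['eef_rot'];print(w['fx'],w['k1'],R.T@(w['pose'][:3,3]-S['tool_pos']),R.T@w['pose'][:3,:3])
E
```

```text
(204, 237) [534. 358.  56.]
(241, 236) [530. 230.  56.]
(271, 234) [531. 127.  56.]
(376, 176) [ 698. -242.  120.]
(386, 211) [ 562. -258.  167.]
(328, 215) [558. -68. 170.]
(434, 207) [ 566. -416.  170.]
band [ 562.4655884  -258.8622888   165.67353023]
379.63969929979083 -0.039743280302697415 [  72.23920021   -0.44695507 -143.03928522] [[ 4.05032934e-04  9.56726863e-01  2.90987192e-01]
 [ 9.99998675e-01  7.13133551e-05 -1.62639392e-03]
 [-1.57676602e-03  2.90987465e-01 -9.56725566e-01]]
```

View pics/c1.png

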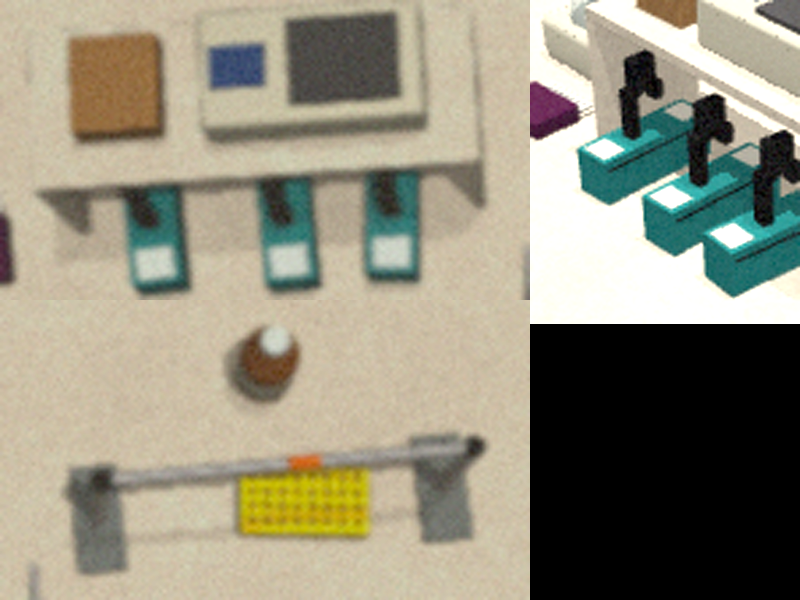

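The close crop confirms the choice. Three teal carriers with a white label on the front end stand under the riser. The rail runs with its band at top pixel (386,211), near world (562,-259), and the bottle stands well behind it. I plan to weigh each carrier by gripping its protruding end with a tilted tool and lifting slightly. First I'll move to a wrist viewpoint.

```bash
cat >> h.py <<'E'
from scipy.spatial.transform import Rotation as Ro
def Rt(yaw=0.,tilt=0.):
    s,c=np.sin(tilt),np.cos(tilt); return Ro.from_euler('z',yaw).as_matrix()@np.array([[-c,0,s],[0,1,0],[-s,0,-c]])
def rel(p,R,S=None):
    "tool shift (m) and turn to bring TCP to p (mm), orientation R"
    S=S or bot.sense(); A=S['eef_rot']
    d=A.T@(np.array(p)-S['tool_pos'])/1000; r=Ro.from_matrix(A.T@R).as_rotvec(); print('rel',d.round(4),r.round(3),'rows~',max(np.linalg.norm(d)/.05,np.linalg.norm(r)/.15).round(1))
def wr(v,S=None):
    "world shift mm -> tool m"
    S=S or bot.sense(); print('shift',(S['eef_rot'].T@np.array(v)/1000).round(4))
E
python3 -c "
from h import *
rel([400,240,250],Rt(0.02,0.4))"
```

```text
rel [-0.3155 -0.2559 -0.0193] [-0.063 -0.397 -0.303] rows~ 8.1
```

```bash
python3 -m crank '[[-0.3155,-0.256,-0.019,-0.063,-0.397,-0.303,1],[-0.3155,-0.256,-0.019,-0.063,-0.397,-0.303,1],[-0.3155,-0.256,-0.019,-0.063,-0.397,-0.303,1],[-0.3155,-0.256,-0.019,-0.063,-0.397,-0.303,1],[-0.3155,-0.256,-0.019,-0.063,-0.397,-0.303,1],[-0.3155,-0.256,-0.019,-0.063,-0.397,-0.303,1],[-0.3155,-0.256,-0.019,-0.063,-0.397,-0.303,1],[-0.3155,-0.256,-0.019,-0.063,-0.397,-0.303,1],[-0.3155,-0.256,-0.019,-0.063,-0.397,-0.303,1],[-0.3155,-0.256,-0.019,-0.063,-0.397,-0.303,1]]' 60
python3 - <<'E'
from h import *
for i in range(2):
  S=bot.sense();print(S['time_s'],S['tool_pos'],S['wrist_force'],abs(S['dq']).max())
  c=vision.calibration('wrist');np.save('w1.npy',c,allow_pickle=True);im=vision.camera('wrist')
cv2.imwrite('pics/w1.png',im)
E
```

```text
time_s: 1.1
tool_pos: [400.9, 238.6, 250.2]
eef_rot: [[-0.921, -0.015, 0.39], [-0.013, 1.0, 0.008], [-0.39, 0.002, -0.921]]
wrist_force: [1.1, 0.2, 0.6]
grip_width: 1.0
grasp_force: 0.0
1.1 [400.90206581 238.60895685 250.23810079] [1.0573479  0.15417432 0.58420928] 0.07620247944326793
1.15 [400.13727808 239.94192678 250.04199194] [-0.49091173  0.83455735 -0.21503471] 0.053917222605144074
```

View pics/w1.png

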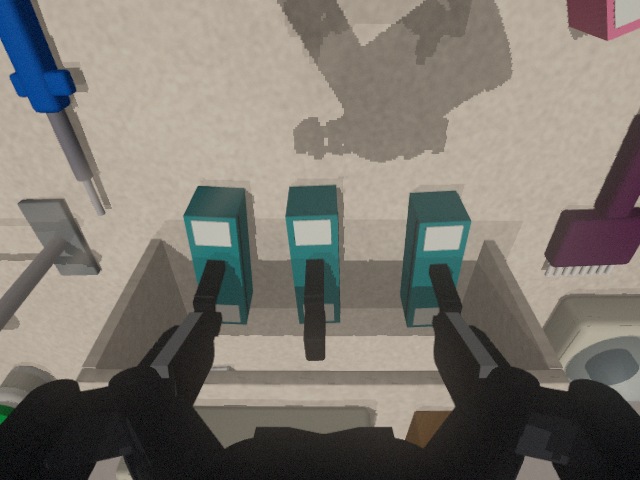

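The wrist view shows the three carriers' lids. Their front edges run (187,218)-(246,219), (288,217)-(339,215) and (410,225)-(468,221). The left riser panel's front is at (160,241) and the right one's at (488,241).

```bash
python3 - <<'E'
from h import *
c=np.load('w1.npy',allow_pickle=True).item()
im=cv2.imread('pics/w1.png').astype(int);b,g,r=im[...,0],im[...,1],im[...,2]
m=((g-r>25)&(b-r>15)).astype(np.uint8); m[:170]=0;m[345:]=0
n,l,st,ce=cv2.connectedComponentsWithStats(m)
for i in range(1,n):
    if st[i][4]<300: continue
    print(st[i],ce[i].round())
# lid corners FL FR BL BR guess at z=56
for Q in([(187,218),(246,219),(None),(248,322)],[(288,217),(339,215),(293,322),(340,321)],[(410,225),(468,221),(406,325),(461,324)]):
    print([onz(c,q,56).round(1)[:2] if q else None for q in Q])
for Q in([(197,188),(246,188)],[(290,186),(335,186)],[(411,194),(460,192)]): print([onz(c,q,0).round(1)[:2] for q in Q])
print('panel fronts',onz(c,(160,241),0),onz(c,(488,241),0))
bigs=cv2.resize(im[180:335,180:475].astype(np.uint8),(800,420),interpolation=2);cv2.imwrite('pics/c2.png',bigs)
E
```

```text
[ 285  185   55  138 3882] [314. 241.]
[ 183  186   64  138 3108] [217. 251.]
[ 409  198   62  116 2684] [434. 258.]
[array([491.6, 110.1]), array([492.1, 166.9]), None, array([647. , 151.7])]
[array([489.1, 207.4]), array([486. , 256.1]), array([646. , 206.8]), array([643.3, 264.2])]
[array([496.8, 325.9]), array([491. , 381.7]), array([650.1, 346.3]), array([647.7, 414.6])]
[array([492.1, 105.4]), array([491.4, 158.3])]
[array([488.3, 205.7]), array([487.6, 253.8])]
[array([496.1, 336.9]), array([492.5, 390.1])]
panel fronts [566.31286673  46.22349489   0.        ] [560.28920026 441.33201144   0.        ]
```

View pics/c2.png

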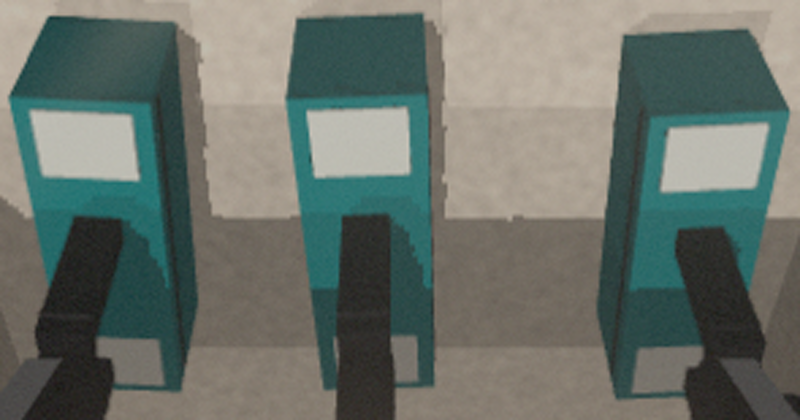

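```bash
python3 - <<'E'
from h import *
c=np.load('w1.npy',allow_pickle=True).item()
for n,Q in zip('LMR',([(10,98),(153,102),None,(165,387)],[(287,98),(428,95),(325,388),(433,385)],[(648,117),(788,110),(632,395),None])):
    P=[onz(c,(180+q[0]/2.712,180+q[1]/2.710),56)[:2] if q else None for q in Q]
    w=P[1]-P[0]; yw=np.arctan2(-w[0],w[1]); ys=[]
    for a,b in((0,2),(1,3)):
        if P[b] is not None: e=P[b]-P[a]; ys.append(np.arctan2(e[1],e[0]))
    f=(P[0]+P[1])/2; print(n,'front mid',f.round(1),'wid',np.linalg.norm(w).round(1),'yaw',yw.round(3),np.round(ys,3))
E
```

```text
L front mid [490.  132.6] wid 50.5 yaw -0.021 [-0.095]
M front mid [487.2 230.1] wid 49.6 yaw 0.041 [0.061 0.056]
R front mid [492.4 359.2] wid 50.1 yaw 0.08 [0.133]
```

```bash
python3 - <<'E'
from h import *
R=Rt(0.055,0.4);g=np.array([505,231,32.])
rel(g+19*R[:,2]-110*R[:,2],R); rel(g+19*R[:,2],R)
E
```

```text
rel [-0.0121 -0.0134  0.1507] [-0.012 -0.    -0.033] rows~ 3.0
rel [-0.0121 -0.0121  0.2606] [-0.012 -0.    -0.033] rows~ 5.2
```

```bash
python3 -m crank '[[-0.012,-0.0125,0.05,-0.012,0,-0.033,1],[-0.012,-0.0125,0.1,-0.012,0,-0.033,1],[-0.012,-0.0125,0.15,-0.012,0,-0.033,1],[-0.012,-0.0125,0.19,-0.012,0,-0.033,1],[-0.012,-0.0125,0.22,-0.012,0,-0.033,1],[-0.012,-0.0125,0.245,-0.012,0,-0.033,1],[-0.012,-0.0125,0.26,-0.012,0,-0.033,1],[-0.012,-0.0125,0.26,-0.012,0,-0.033,1],[-0.012,-0.0125,0.26,-0.012,0,-0.033,1]]'
python3 -m crank '[[0,0,0,0,0,0,-1],[0,0,0,0,0,0,-1],[0,0,0,0,0,0,-1],[0,0,0,0,0,0,-1],[0,0,0,0,0,0,-1],[0,0,0,0,0,0,-1]]' 60
python3 -c "
from h import *
S=bot.sense();print(S['ft_torque'],S['wrist_force']);wr([0,0,6])"
```

```text
time_s: 2.1
tool_pos: [511.5, 232.0, 15.0]
eef_rot: [[-0.92, -0.057, 0.388], [-0.053, 0.998, 0.022], [-0.388, -0.001, -0.922]]
wrist_force: [-0.2, 0.5, 0.0]
grip_width: 1.001
grasp_force: 0.0
time_s: 2.7
tool_pos: [513.6, 231.0, 17.0]
eef_rot: [[-0.919, -0.055, 0.391], [-0.05, 0.998, 0.022], [-0.392, 0.001, -0.92]]
wrist_force: [-4.0, 1.3, 6.0]
grip_width: 0.577
grasp_force: 63.1
[0.1409931  0.30739323 0.1406053 ] [-3.99669778  1.26009794  5.99590148]
shift [-0.0024  0.     -0.0055]
```

```bash
python3 -m crank '[[-0.0016,0,-0.0037,0,0,0,-1],[-0.0032,0,-0.0074,0,0,0,-1],[-0.0032,0,-0.0074,0,0,0,-1],[-0.0032,0,-0.0074,0,0,0,-1],[-0.0032,0,-0.0074,0,0,0,-1],[-0.0032,0,-0.0074,0,0,0,-1]]'
cat > rd.py <<'E'
from h import *
f=[];t=[]
for i in range(3):
    S=bot.sense();f.append(S['wrist_force']);t.append(S['ft_torque']);im=vision.camera('wrist')
print(S['time_s'],np.round(f,1).tolist(),'mean',np.mean(f,0).round(2),np.mean(t,0).round(3),S['tool_pos'].round(1),S['grip_width'].round(3))
E
python3 rd.py
```

```text
time_s: 3.3
tool_pos: [512.6, 230.2, 23.3]
eef_rot: [[-0.92, -0.055, 0.389], [-0.051, 0.999, 0.021], [-0.389, -0.001, -0.921]]
wrist_force: [-0.1, 0.0, -2.0]
grip_width: 0.578
grasp_force: 62.3Traceback (most recent call last):
  File "rd.py", line 5, in <module>
    print(S['time_s'],np.round(f,1).tolist(),'mean',np.mean(f,0).round(2),np.mean(t,0).round(3),S['tool_pos'].round(1),S['grip_width'].round(3))
                                                                                                                       ^^^^^^^^^^^^^^^^^^^^^
AttributeError: 'float' object has no attribute 'round'
```

```bash
sed -i "s/S\['grip_width'\].round(3)/S['grip_width']/" rd.py; python3 rd.py
```

```text
3.55 [[-0.2, 0.5, -1.3], [0.4, -0.3, -1.8], [-0.4, 1.0, -2.6]] mean [-0.05  0.4  -1.9 ] [-0.007  0.433 -0.   ] [512.8 230.3  23.5] 0.5760816134738161
```

M reads about 1.9 N, so it looks empty (the cored one would read at least 3 N). I'll set it down and back off.

```bash
python3 -m crank '[[0.0016,0,0.0037,0,0,0,-1],[0.0032,0,0.0076,0,0,0,-1],[0.0032,0,0.0076,0,0,0,-1],[0.0032,0,0.0076,0,0,0,1],[0.0032,0,0.0076,0,0,0,1],[0.0032,0,0.0076,0,0,0,1],[0.0032,0,-0.03,0,0,0,1],[0.0032,0,-0.08,0,0,0,1],[0.0032,0,-0.115,0,0,0,1],[0.0032,0,-0.115,0,0,0,1]]'
python3 - <<'E'
from h import *
R=Rt(-0.075,0.4);g=np.array([507,131.3,32.])
rel(g+19*R[:,2]-110*R[:,2],R); rel(g+19*R[:,2],R)
R=Rt(0.115,0.4);g=np.array([509.5,361.3,32.])
rel(g+19*R[:,2]-110*R[:,2],R); rel(g+19*R[:,2],R)
E
```

```text
time_s: 4.6
tool_pos: [467.3, 229.5, 134.6]
eef_rot: [[-0.916, -0.056, 0.397], [-0.05, 0.998, 0.025], [-0.398, 0.003, -0.917]]
wrist_force: [0.4, 0.2, -0.2]
grip_width: 0.999
grasp_force: 0.0
rel [ 0.0082 -0.0957  0.0166] [0.055 0.009 0.119] rows~ 2.0
rel [ 0.0095 -0.1017  0.1264] [0.055 0.009 0.119] rows~ 3.3
rel [-0.0053  0.127   0.0233] [-0.02   0.009 -0.056] rows~ 2.6
rel [-0.0042  0.1292  0.1333] [-0.02   0.009 -0.056] rows~ 3.7
```

```bash
python3 -m crank '[[0.004,-0.05,0.01,0.03,0.005,0.06,1],[0.0082,-0.0957,0.0166,0.055,0.009,0.119,1],[0.0082,-0.0957,0.0166,0.055,0.009,0.119,1],[0.0085,-0.098,0.06,0.055,0.009,0.119,1],[0.009,-0.1,0.1,0.055,0.009,0.119,1],[0.0095,-0.1017,0.126,0.055,0.009,0.119,1],[0.0095,-0.1017,0.126,0.055,0.009,0.119,1],[0.0095,-0.1017,0.126,0.055,0.009,0.119,1]]'
python3 -m crank '[[0,0,0,0,0,0,-1],[0,0,0,0,0,0,-1],[0,0,0,0,0,0,-1],[0,0,0,0,0,0,-1],[0,0,0,0,0,0,-1],[-0.0016,0,-0.0037,0,0,0,-1],[-0.0032,0,-0.0074,0,0,0,-1],[-0.0032,0,-0.0074,0,0,0,-1],[-0.0032,0,-0.0074,0,0,0,-1],[-0.0032,0,-0.0074,0,0,0,-1]]' 60
python3 rd.py
```

```text
time_s: 5.4
tool_pos: [510.1, 128.4, 7.7]
eef_rot: [[-0.923, 0.076, 0.378], [0.068, 0.997, -0.034], [-0.379, -0.006, -0.925]]
wrist_force: [-0.2, -0.2, 0.1]
grip_width: 1.002
grasp_force: 0.0
time_s: 6.4
tool_pos: [510.6, 128.3, 16.1]
eef_rot: [[-0.922, 0.076, 0.379], [0.069, 0.997, -0.034], [-0.381, -0.005, -0.925]]
wrist_force: [0.0, 0.1, -6.1]
grip_width: 0.578
grasp_force: 62.5
6.5 [[0.0, 0.1, -6.1], [-0.5, -0.7, -5.4], [1.0, 0.9, -6.5]] mean [ 0.17  0.08 -6.02] [0.084 0.916 0.015] [510.7 128.3  16.1] 0.5811042911849864
```

L reads 6.0 N, so it is the cored carrier. I'll pull it out, lifted 8 mm, and set it down clear of the riser.

```bash
python3 -c "
from h import *
wr([-130,8,0]);wr([-130,8,-7.5])"
```

```text
shift [ 0.1204 -0.0019 -0.0496]
shift [ 0.1233 -0.0019 -0.0427]
```

```bash
python3 -m crank '[[0.02,0,-0.008,0,0,0,-1],[0.045,-0.001,-0.0185,0,0,0,-1],[0.075,-0.001,-0.031,0,0,0,-1],[0.1,-0.0015,-0.041,0,0,0,-1],[0.115,-0.002,-0.0475,0,0,0,-1],[0.1204,-0.002,-0.0496,0,0,0,-1],[0.1204,-0.002,-0.0496,0,0,0,-1],[0.122,-0.002,-0.046,0,0,0,-1],[0.1231,-0.002,-0.0432,0,0,0,-1],[0.1231,-0.002,-0.0432,0,0,0,-1]]'
python3 rd.py
```

```text
time_s: 7.55
tool_pos: [396.0, 145.1, 11.2]
eef_rot: [[-0.926, 0.08, 0.368], [0.069, 0.997, -0.042], [-0.371, -0.014, -0.929]]
wrist_force: [1.8, 2.7, -0.6]
grip_width: 0.581
grasp_force: 65.4
7.65 [[1.8, 2.7, -0.6], [1.6, 1.8, -0.3], [2.2, 1.3, -1.6]] mean [ 1.88  1.92 -0.85] [ 0.401 -0.34   0.191] [395.9 145.   11.2] 0.5776278542409083
```

```bash
python3 -m crank '[[0,0,0,0,0,0,-1],[0,0,0,0,0,0,-1]]'; python3 - <<'E'
from h import *
S=bot.sense();print(S['qpos'].round(3),S['dq'].round(3));print(S['wrist_force'])
cv2.imwrite('pics/w2.png',vision.camera('wrist'))
E
```

```text
time_s: 7.9
tool_pos: [395.5, 144.9, 11.2]
eef_rot: [[-0.926, 0.08, 0.368], [0.069, 0.997, -0.043], [-0.37, -0.014, -0.929]]
wrist_force: [1.8, 0.4, -0.7]
grip_width: 0.579
grasp_force: 65.3
[ 0.383 -0.476  2.497 -0.25   0.8   -0.965] [ 0.002 -0.004  0.001 -0.     0.003  0.002]
[ 1.84804023  0.38666672 -0.71922123]
```

View pics/w2.png

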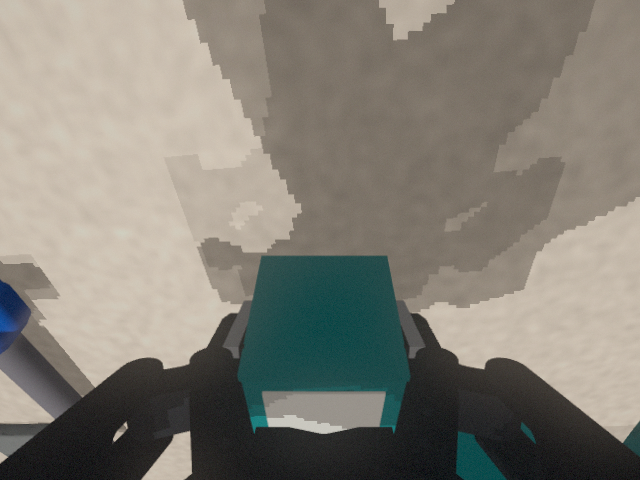

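The view shows the carrier gripped squarely by its front end, with the body spanning (240-408, 256-430), clear of the riser. The elbow is at its limit, so I'll ease forward slightly, lower and release.

```bash
python3 -c "
from h import *
wr([5,0,-3])"
python3 -m crank '[[-0.0035,0,0.0045,0,0,0,-1],[-0.0035,0,0.0045,0,0,0,-1],[-0.0035,0,0.0045,0,0,0,-1]]';python3 -c "
from h import *
S=bot.sense();print(S['qpos'].round(3));wr([5,0,-3])"
```

```text
shift [-0.0035  0.0004  0.0046]
time_s: 8.25
tool_pos: [402.9, 145.7, 10.9]
eef_rot: [[-0.925, 0.08, 0.372], [0.07, 0.997, -0.041], [-0.374, -0.012, -0.927]]
wrist_force: [2.5, 0.5, 9.5]
grip_width: 0.578
grasp_force: 66.5
[ 0.376 -0.452  2.483 -0.25   0.783 -0.968]
shift [-0.0035  0.0004  0.0046]
```

```bash
python3 -c "
from h import *
wr([0,0,40]);wr([0,0,100]);S=bot.sense();rel([410,145,300],Rt(0,0.25))"
python3 -m crank '[[0,0,0,0,0,0,1],[0,0,0,0,0,0,1],[0,0,0,0,0,0,1],[0,0,0,0,0,0,1]]'
```

```text
shift [-0.015  -0.0005 -0.0371]
shift [-0.0374 -0.0012 -0.0927]
rel [-0.1149 -0.0035 -0.2654] [-0.036  0.133 -0.072] rows~ 5.8
time_s: 8.65
tool_pos: [399.5, 144.3, 7.7]
eef_rot: [[-0.927, 0.08, 0.366], [0.069, 0.997, -0.043], [-0.369, -0.015, -0.929]]
wrist_force: [-0.0, -0.0, -0.0]
grip_width: 0.999
grasp_force: 0.0
```

```bash
python3 -m crank '[[-0.015,0,-0.037,0,0,0,1],[-0.034,-0.001,-0.083,0,0,0,1],[-0.052,-0.001,-0.13,-0.01,0.1,-0.02,1],[-0.07,-0.0015,-0.175,-0.02,0.2,-0.04,1],[-0.09,-0.0025,-0.21,-0.03,0.3,-0.06,1],[-0.11,-0.003,-0.255,-0.036,0.38,-0.072,1],[-0.11,-0.003,-0.255,-0.036,0.38,-0.072,1],[-0.11,-0.003,-0.255,-0.036,0.38,-0.072,1],[-0.11,-0.003,-0.255,-0.036,0.38,-0.072,1]]'
python3 - <<'E'
from h import *
c=vision.calibration('wrist');np.save('w3.npy',c,allow_pickle=True);im=vision.camera('wrist');cv2.imwrite('pics/w3.png',im)
E
```

```text
time_s: 9.55
tool_pos: [407.3, 144.8, 284.1]
eef_rot: [[-1.0, 0.003, -0.004], [0.003, 1.0, 0.007], [0.004, 0.007, -1.0]]
wrist_force: [-1.1, -0.4, -0.3]
grip_width: 0.997
grasp_force: 0.0
```

View pics/w3.png

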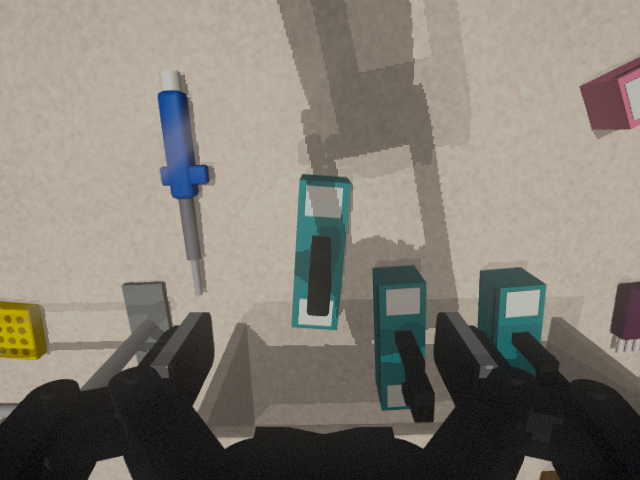

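The carrier stands upright outside the riser. Its lid corners are at about (301,181), (351,184), (292,327) and (336,328), and the tab end is at about (318,314). M and R are still upright under the riser.

```bash
python3 - <<'E'
from h import *
c=np.load('w3.npy',allow_pickle=True).item()
P=[onz(c,q,56)[:2] for q in((301,181),(351,184),(292,327),(336,328))];print(np.round(P,1))
f=(P[0]+P[1])/2;b=(P[2]+P[3])/2;e=b-f;print('len',np.linalg.norm(e),'yaw',np.arctan2(e[1],e[0]),'mid',(f+b)/2)
print('tab far end',onz(c,(318,315),152),onz(c,(318,288),152))
m=(f+b)/2;y=np.arctan2(e[1],e[0]);R=Rt(y,0.)
for z in(210,):rel([*m,z],R)
rel([*m,116],R)
E
```

```text
[[379.9 124.1]
 [383.  172.8]
 [538.1 111.2]
 [539.6 159.2]]
len 157.91864536577515 yaw -0.08395328012781854 mid [460.1517355  141.81124518]
tab far end [475.0310479  140.54053821 152.        ] [451.64596885 140.7018601  152.        ]
rel [-0.0536 -0.0034  0.0736] [ 0.007 -0.004  0.081] rows~ 1.8
rel [-0.054  -0.004   0.1676] [ 0.007 -0.004  0.081] rows~ 3.5
```

```bash
python3 -m crank '[[-0.03,-0.002,0.02,0.004,-0.002,0.04,1],[-0.054,-0.0035,0.06,0.007,-0.004,0.081,1],[-0.054,-0.0035,0.1,0.007,-0.004,0.081,1],[-0.054,-0.004,0.14,0.007,-0.004,0.081,1],[-0.054,-0.004,0.1615,0.007,-0.004,0.081,1],[-0.054,-0.004,0.1615,0.007,-0.004,0.081,1],[-0.054,-0.004,0.1615,0.007,-0.004,0.081,1]]'
python3 -m crank '[[0,0,0,0,0,0,-1],[0,0,0,0,0,0,-1],[0,0,0,0,0,0,-1],[0,0,0,0,0,0,-1],[0,0,0,0,0,0,-1],[0,0,0,0,0,0,-1],[0,0,0,0,0,0,-1],[0,0,0,0,0,0,-1]]' 60
python3 rd.py
```

```text
time_s: 10.3
tool_pos: [460.8, 142.0, 123.9]
eef_rot: [[-0.997, 0.083, 0.001], [0.083, 0.997, 0.0], [-0.001, 0.0, -1.0]]
wrist_force: [0.0, 0.3, 0.7]
grip_width: 1.003
grasp_force: 0.0
time_s: 11.1
tool_pos: [462.4, 141.9, 125.0]
eef_rot: [[-0.996, 0.084, 0.003], [0.084, 0.996, 0.0], [-0.003, 0.001, -1.0]]
wrist_force: [-0.9, -1.7, 6.1]
grip_width: 0.195
grasp_force: 60.3
11.2 [[-0.9, -1.7, 6.1], [-0.3, -2.2, 5.0], [-0.8, -1.9, 6.1]] mean [-0.64 -1.95  5.75] [-0.342  0.122  0.009] [462.4 141.9 125. ] 0.20043825582312128
```

```bash
python3 -c "
from h import *
R=Rt(0.023,0);rel([462,142,212],Rt(-.084,0));rel([452,-159,212],R)"
```

```text
rel [ 0.0001  0.0002 -0.087 ] [ 0.001  0.003 -0.   ] rows~ 1.7
rel [-0.0152 -0.3006 -0.0872] [ 0.     0.003 -0.107] rows~ 6.3
```

```bash
python3 -m crank '[[0,0,-0.01,0,0,0,-1],[0,0,-0.03,0,0,0,-1],[0,0,-0.06,0,0,0,-1],[-0.001,-0.015,-0.082,0,0,-0.01,-1],[-0.003,-0.05,-0.087,0,0,-0.03,-1],[-0.005,-0.095,-0.087,0,0,-0.05,-1],[-0.008,-0.14,-0.087,0,0,-0.07,-1],[-0.01,-0.185,-0.087,0,0,-0.09,-1],[-0.012,-0.23,-0.087,0,0,-0.107,-1],[-0.0135,-0.265,-0.087,0,0,-0.107,-1]]' 80
python3 -m crank '[[-0.001,-0.02,0,0,0,0,-1],[-0.0015,-0.032,0,0,0,0,-1],[-0.0015,-0.036,0,0,0,0,-1],[-0.0015,-0.036,0,0,0,0,-1],[-0.0015,-0.036,0,0,0,0,-1]]'
python3 rd.py; python3 - <<'E'
from h import *
c=vision.calibration('wrist');np.save('w4.npy',c,allow_pickle=True);im=vision.camera('wrist');cv2.imwrite('pics/w4.png',im)
E
```

```text
time_s: 12.25
tool_pos: [451.7, -125.2, 210.5]
eef_rot: [[-1.0, -0.023, 0.0], [-0.023, 1.0, 0.001], [-0.0, 0.001, -1.0]]
wrist_force: [0.5, 0.6, -6.2]
grip_width: 0.195
grasp_force: 78.9
time_s: 12.75
tool_pos: [455.2, -158.1, 210.9]
eef_rot: [[-1.0, -0.024, 0.002], [-0.024, 1.0, 0.001], [-0.002, 0.001, -1.0]]
wrist_force: [-0.4, 0.1, -6.2]
grip_width: 0.194
grasp_force: 79.0
12.85 [[-0.4, 0.1, -6.2], [0.5, -0.6, -5.9], [0.2, 0.2, -6.9]] mean [ 0.09 -0.1  -6.36] [ 0.007 -0.019  0.015] [ 455.3 -158.1  211.1] 0.19846357814170648
```

View pics/w4.png

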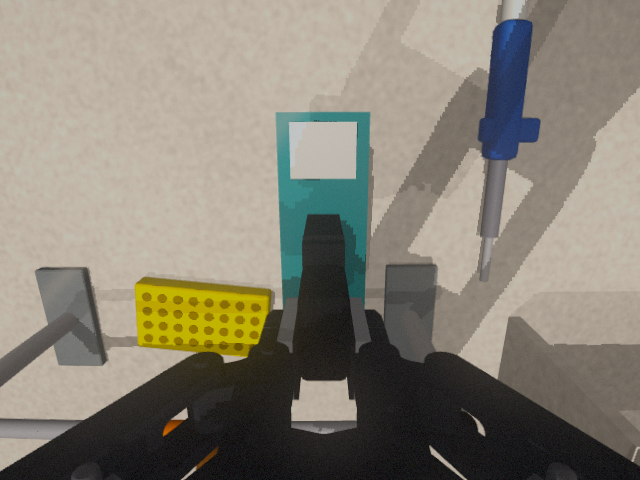

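The rail lies along row ~429 at the lower left, with the band's -y end at about (164,430). The carrier is squarely held. I'll extract the rail edges numerically.

```bash
python3 - <<'E'
from h import *
c=np.load('w4.npy',allow_pickle=True).item();im=cv2.imread('pics/w4.png');g=cv2.cvtColor(im,6).astype(int)
for x in(10,40,70,100): print(x,[(r,g[r,x]) for r in range(412,446,2)])
hsv=cv2.cvtColor(im,40);o=(hsv[...,0]<20)&(hsv[...,0]>3)&(hsv[...,1]>170)&(hsv[...,2]>80);o[:400]=0
ys,xs=np.nonzero(o);print('orange',xs.min(),ys[xs==xs.min()],[(x,ys[xs==x].min(),ys[xs==x].max()) for x in(170,180,190,205) if (xs==x).any()])
for p in((10,429),(50,429.5),(100,430),(323,427)):print(p,onz(c,p,160).round(1))
E
```

```text
10 [(412, np.int64(179)), (414, np.int64(177)), (416, np.int64(176)), (418, np.int64(138)), (420, np.int64(79)), (422, np.int64(101)), (424, np.int64(118)), (426, np.int64(131)), (428, np.int64(141)), (430, np.int64(146)), (432, np.int64(151)), (434, np.int64(152)), (436, np.int64(147)), (438, np.int64(165)), (440, np.int64(180)), (442, np.int64(178)), (444, np.int64(171))]
40 [(412, np.int64(174)), (414, np.int64(176)), (416, np.int64(176)), (418, np.int64(167)), (420, np.int64(79)), (422, np.int64(97)), (424, np.int64(111)), (426, np.int64(125)), (428, np.int64(137)), (430, np.int64(146)), (432, np.int64(153)), (434, np.int64(152)), (436, np.int64(152)), (438, np.int64(145)), (440, np.int64(179)), (442, np.int64(178)), (444, np.int64(176))]
70 [(412, np.int64(179)), (414, np.int64(182)), (416, np.int64(178)), (418, np.int64(179)), (420, np.int64(92)), (422, np.int64(91)), (424, np.int64(112)), (426, np.int64(126)), (428, np.int64(80)), (430, np.int64(38)), (432, np.int64(37)), (434, np.int64(37)), (436, np.int64(30)), (438, np.int64(40)), (440, np.int64(30)), (442, np.int64(34)), (444, np.int64(34))]
100 [(412, np.int64(43)), (414, np.int64(42)), (416, np.int64(46)), (418, np.int64(41)), (420, np.int64(39)), (422, np.int64(40)), (424, np.int64(37)), (426, np.int64(38)), (428, np.int64(39)), (430, np.int64(37)), (432, np.int64(35)), (434, np.int64(35)), (436, np.int64(34)), (438, np.int64(33)), (440, np.int64(30)), (442, np.int64(35)), (444, np.int64(34))]
orange 163 [430 431 432 433 434 435] [(170, np.int64(420), np.int64(431)), (180, np.int64(420), np.int64(423)), (205, np.int64(458), np.int64(461))]
(10, 429) [ 572.  -361.6  160. ]
(50, 429.5) [ 570.6 -333.9  160. ]
(100, 430) [ 569.1 -300.2  160. ]
(323, 427) [ 561.2 -156.6  160. ]
```

Rail x is about 565-567 at this y, and the carrier's slot is centred on the rail in height. I'll push in 112 mm.

```bash
python3 -m crank '[[-0.015,0,0,0,0,0,-1],[-0.04,0,0,0,0,0,-1],[-0.06,0,0,0,0,0,-1],[-0.075,0,0,0,0,0,-1],[-0.088,0,0,0,0,0,-1],[-0.098,0,0,0,0,0,-1],[-0.106,0,0,0,0,0,-1],[-0.111,0,0,0,0,0,-1],[-0.112,0,0,0,0,0,-1],[-0.112,0,0,0,0,0,-1]]'
python3 rd.py; python3 - <<'E'
from h import *
cv2.imwrite('pics/s2f.png',vision.camera('side'));cv2.imwrite('pics/t2f.png',vision.camera('top'))
s=cv2.imread('pics/s2f.png')[170:340,340:530];a=cv2.resize(s,(665,595),interpolation=2);cv2.imwrite('pics/s2.png',a)
E
```

```text
time_s: 13.95
tool_pos: [567.0, -156.6, 211.4]
eef_rot: [[-1.0, -0.023, 0.002], [-0.023, 1.0, 0.001], [-0.002, 0.0, -1.0]]
wrist_force: [-0.9, 0.2, -6.0]
grip_width: 0.194
grasp_force: 79.0
14.05 [[-0.9, 0.2, -6.0], [0.3, -0.1, -5.0], [-0.7, -0.4, -4.8]] mean [-0.43 -0.11 -5.24] [ 0.004 -0.037 -0.007] [ 566.9 -156.7  211.4] 0.19820003700684452
```

View pics/s2.png

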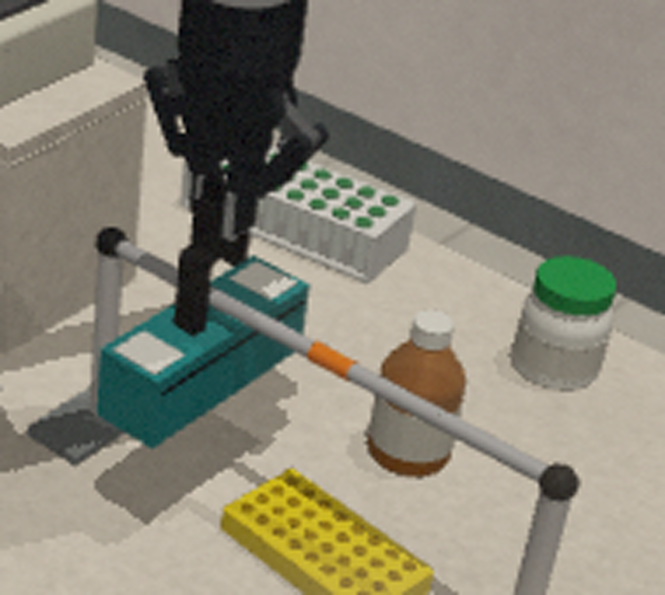

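The rail lies just behind the neck, inside the slot, and the band is at side pixel (435,272). I'll lower onto the rail, gently at the end.

```bash
python3 -m crank '[[0,0,0.008,0,0,0,-1],[0,0,0.017,0,0,0,-1],[0,0,0.024,0,0,0,-1],[0,0,0.027,0,0,0,-1],[0,0,0.028,0,0,0,-1],[0,0,0.028,0,0,0,-1]]'
python3 rd.py
```

```text
time_s: 14.8
tool_pos: [567.2, -156.6, 183.2]
eef_rot: [[-1.0, -0.023, 0.002], [-0.023, 1.0, 0.001], [-0.002, 0.001, -1.0]]
wrist_force: [0.1, -0.6, -6.0]
grip_width: 0.196
grasp_force: 79.0
14.9 [[0.1, -0.6, -6.0], [0.7, 0.4, -4.9], [0.5, -0.4, -5.6]] mean [ 0.42 -0.21 -5.51] [-0.002 -0.022  0.023] [ 567.5 -156.7  183.8] 0.19677628317118542
```

```bash
python3 -m crank '[[0,0,0.001,0,0,0,-1],[0,0,0.002,0,0,0,-1],[0,0,0.002,0,0,0,-1]]'
python3 rd.py
```

```text
time_s: 15.25
tool_pos: [567.2, -156.6, 181.3]
eef_rot: [[-1.0, -0.023, 0.002], [-0.023, 1.0, 0.001], [-0.002, 0.001, -1.0]]
wrist_force: [-0.7, -0.0, -5.7]
grip_width: 0.2
grasp_force: 79.0
15.35 [[-0.7, -0.0, -5.7], [0.2, -0.3, -6.4], [0.1, -0.7, -5.5]] mean [-0.14 -0.34 -5.85] [ 0.    -0.041 -0.026] [ 567.2 -156.5  181.3] 0.19743561551792546
```

```bash
python3 -m crank '[[0,0,0.001,0,0,0,-1],[0,0,0.002,0,0,0,-1],[0,0,0.002,0,0,0,-1]]'
python3 rd.py
```

```text
time_s: 15.7
tool_pos: [567.4, -156.7, 180.0]
eef_rot: [[-1.0, -0.023, 0.003], [-0.023, 1.0, 0.0], [-0.003, 0.0, -1.0]]
wrist_force: [-1.2, -0.6, -1.1]
grip_width: 0.194
grasp_force: 79.7
15.8 [[-1.2, -0.6, -1.1], [-2.4, 0.6, -0.1], [-2.0, 0.2, 1.4]] mean [-1.86  0.06  0.07] [ 0.151  0.342 -0.029] [ 567.5 -156.6  180. ] 0.19472962312572417
```

```bash
python3 -m crank '[[0,0,0.001,0,0,0,-1],[0,0,0.0015,0,0,0,-1],[0,0,0.0015,0,0,0,-1]]'
python3 rd.py
```

```text
time_s: 16.15
tool_pos: [567.6, -156.7, 179.8]
eef_rot: [[-1.0, -0.023, 0.003], [-0.023, 1.0, -0.0], [-0.003, -0.0, -1.0]]
wrist_force: [-6.5, 1.8, 10.0]
grip_width: 0.194
grasp_force: 81.2
16.25 [[-6.5, 1.8, 10.0], [-6.6, 2.2, 10.2], [-6.6, 2.8, 9.2]] mean [-6.55  2.25  9.82] [ 0.408  1.241 -0.022] [ 567.6 -156.7  179.8] 0.19428851084872678
```

It's hooked and bearing on the rail. I'll ease off, release so that it settles in the V, and see how it hangs.

```bash
python3 -m crank '[[0.001,0,-0.001,0,0,0,-1],[0.0015,0,-0.0015,0,0,0,-1],[0.0015,0,-0.0015,0,0,0,-1]]'
python3 rd.py
python3 -m crank '[[0,0,0,0,0,0,-0.4],[0,0,0,0,0,0,-0.4],[0,0,0,0,0,0,-0.4],[0,0,0,0,0,0,-0.4],[0,0,0,0,0,0,-0.4],[0,0,0,0,0,0,-0.4],[0,0,0,0,0,0,-0.4],[0,0,0,0,0,0,-0.4]]' 30
python3 rd.py; python3 - <<'E'
from h import *
c=vision.calibration('wrist');np.save('w5.npy',c,allow_pickle=True)
a=vision.camera('side');w=vision.camera('wrist');cv2.imwrite('pics/s3f.png',a);cv2.imwrite('pics/w5.png',w)
o=np.zeros((600,800,3),np.uint8);o[:420,:470]=cv2.resize(a[170:310,340:497],(470,420),interpolation=2);o[:248,470:]=cv2.resize(w,(330,248));cv2.imwrite('pics/s3.png',o)
E
```

```text
time_s: 16.6
tool_pos: [566.0, -156.8, 179.5]
eef_rot: [[-1.0, -0.023, 0.003], [-0.023, 1.0, 0.0], [-0.003, 0.0, -1.0]]
wrist_force: [1.0, 0.3, -1.3]
grip_width: 0.193
grasp_force: 79.7
16.7 [[1.0, 0.3, -1.3], [1.3, 0.1, -0.6], [-0.1, 0.1, -1.0]] mean [ 0.72  0.18 -0.97] [ 0.015 -0.123  0.037] [ 566.  -156.7  179.4] 0.2002891620999018
time_s: 17.55
tool_pos: [565.8, -156.6, 179.4]
eef_rot: [[-1.0, -0.023, 0.002], [-0.023, 1.0, 0.0], [-0.002, 0.0, -1.0]]
wrist_force: [0.9, -0.4, 0.7]
grip_width: 0.302
grasp_force: 0.0
17.65 [[0.9, -0.4, 0.7], [-0.1, -0.4, -0.5], [-0.2, -0.3, 0.2]] mean [ 0.21 -0.37  0.15] [-0.004 -0.007  0.03 ] [ 565.8 -156.6  179.4] 0.30024360840190883
```

View pics/s3.png

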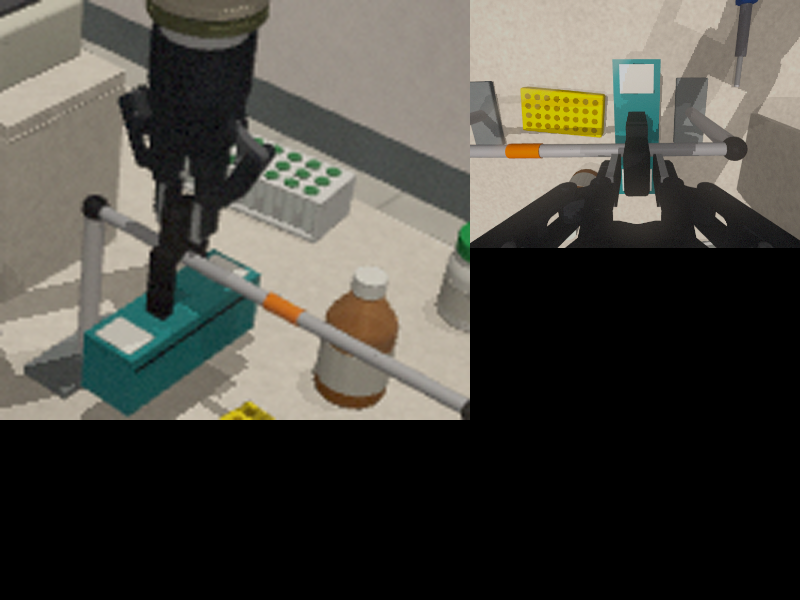

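It hangs level in the hook with the fingers open. The wrist inset shows the band in full, at about (104,292) at full resolution. I'll measure the offset from band to hook.

```bash
python3 - <<'E'
from h import *
c=np.load('w5.npy',allow_pickle=True).item();im=cv2.imread('pics/w5.png');hsv=cv2.cvtColor(im,40)
o=(hsv[...,0]<20)&(hsv[...,0]>3)&(hsv[...,1]>170)&(hsv[...,2]>80);o[:260]=0;o[320:]=0;o[:,250:]=0
ys,xs=np.nonzero(o);print('orange',xs.min(),xs.max(),ys.min(),ys.max(),len(xs))
L=onz(c,(xs.min()-.5,ys[xs==xs.min()].mean()),163);Rr=onz(c,(xs.max()+.5,ys[xs==xs.max()].mean()),163);print(L,Rr,'mid',(L+Rr)/2)
cm=onz(c,(xs.mean(),ys.mean()),163);print(cm)
b,g,r=[im[...,i].astype(int) for i in range(3)]
t=(g-r>25)&(b-r>15)
for row in (122,128,190,200,205):
    q=np.nonzero(t[row])[0]; q=q[(q>240)&(q<400)]; e=[onz(c,(v,row),110.6)[:2] for v in(q.min()-.5,q.max()+.5)];print(row,q.min(),q.max(),np.round(e,1).tolist(),np.mean(e,0).round(1))
# tab sides
gr=cv2.cvtColor(im,6)
for row in(225,235,250): 
    q=np.nonzero(gr[row]<50)[0];q=q[(q>290)&(q<345)];print(row,q.min(),q.max())
# rail in z=160 for right side points
for x in(240,430):
    print(x,[int(gr[y,x]) for y in range(275,312,2)])
ct=vision.calibration('top');cs=vision.calibration('side')
print('tri',tri((cs,(435.1,272.3)),(ct,(386,211)),(c,(xs.mean(),ys.mean()))))
E
```

```text
orange 68 140 278 305 1802
[ 566.77073867 -276.25624985  163.        ] [ 558.57566897 -240.67851612  163.        ] mid [ 562.67320382 -258.46738299  163.        ]
[ 565.79611574 -259.67551475  163.        ]
122 277 369 [[489.0, -184.1], [487.9, -134.6]] [ 488.5 -159.4]
128 277 369 [[492.1, -184.1], [491.0, -134.4]] [ 491.5 -159.3]
190 279 367 [[525.3, -183.4], [524.2, -133.7]] [ 524.7 -158.5]
200 279 367 [[531.0, -183.4], [529.8, -133.4]] [ 530.4 -158.4]
205 279 367 [[533.8, -183.4], [532.6, -133.2]] [ 533.2 -158.3]
225 306 340
235 304 342
250 302 344
240 [193, 179, 107, 125, 134, 141, 145, 155, 168, 168, 159, 150, 143, 137, 129, 185, 188, 190, 189]
430 [87, 87, 94, 96, 98, 103, 103, 106, 104, 101, 101, 100, 96, 101, 135, 132, 136, 135, 138]
tri [ 564.50879222 -259.43053802  163.8587124 ]
```

The band is about 101.7 mm from the hook along the rail. I'll regrip lightly and slide.

```bash
python3 -m crank '[[0,0,0,0,0,0,-1],[0,0,0,0,0,0,-1],[0,0,0,0,0,0,-1],[0,0,0,0,0,0,-1],[0,0,0,0,0,0,-1]]' 30
python3 rd.py
python3 -m crank '[[0,-0.004,0,0,0,0,-1],[0,-0.012,0,0,0,0,-1],[0,-0.022,0,0,0,0,-1],[0,-0.032,0,0,0,0,-1],[0,-0.042,0,0,0,0,-1],[0,-0.052,0,0,0,0,-1],[0,-0.06,0,0,0,0,-1],[0,-0.065,0,0,0,0,-1],[0,-0.067,0,0,0,0,-1],[0,-0.067,0,0,0,0,-1]]'
python3 rd.py
```

```text
time_s: 18.3
tool_pos: [565.8, -156.6, 179.5]
eef_rot: [[-1.0, -0.023, 0.002], [-0.023, 1.0, 0.0], [-0.002, 0.0, -1.0]]
wrist_force: [-0.8, 0.5, 0.6]
grip_width: 0.2
grasp_force: 31.4
18.4 [[-0.8, 0.5, 0.6], [-1.0, -0.9, 1.7], [-0.9, -0.1, 1.2]] mean [-0.9  -0.16  1.18] [0.04  0.088 0.003] [ 565.8 -156.6  179.5] 0.20159934958410608
time_s: 19.45
tool_pos: [567.7, -224.6, 179.6]
eef_rot: [[-1.0, -0.022, 0.003], [-0.022, 1.0, -0.0], [-0.003, -0.0, -1.0]]
wrist_force: [3.4, 1.6, 0.1]
grip_width: 0.205
grasp_force: 31.4
19.55 [[3.4, 1.6, 0.1], [4.6, 0.0, 0.8], [3.8, -1.7, 0.6]] mean [ 3.95 -0.03  0.47] [-0.01  -0.79   0.007] [ 567.6 -224.5  179.6] 0.20490842522451666
```

```bash
python3 -m crank '[[-0.001,-0.002,-0.001,0,0,0,-1],[-0.001,-0.006,-0.002,0,0,0,-1],[-0.001,-0.014,-0.002,0,0,0,-1],[-0.001,-0.022,-0.002,0,0,0,-1],[-0.001,-0.029,-0.002,0,0,0,-1],[-0.001,-0.033,-0.002,0,0,0,-1],[-0.001,-0.0345,-0.002,0,0,0,-1],[-0.001,-0.0345,-0.002,0,0,0,-1],[-0.001,-0.0345,-0.001,0,0,0,-1],[-0.001,-0.0345,-0.001,0,0,0,-1]]'
python3 rd.py;python3 - <<'E'
from h import *
c=vision.calibration('wrist');im=vision.camera('wrist');cv2.imwrite('pics/w6.png',im);b,g,r=[im[...,i].astype(int) for i in range(3)]
t=(g-r>25)&(b-r>15)
for row in (125,190,200):
    q=np.nonzero(t[row])[0]; q=q[(q>240)&(q<400)]; e=[onz(c,(v,row),111.5)[:2] for v in(q.min()-.5,q.max()+.5)];print(row,np.mean(e,0).round(1))
E
```

```text
time_s: 20.6
tool_pos: [569.1, -257.8, 180.2]
eef_rot: [[-1.0, -0.023, 0.002], [-0.023, 1.0, 0.001], [-0.002, 0.001, -1.0]]
wrist_force: [0.4, -0.3, -5.7]
grip_width: 0.204
grasp_force: 30.4
20.7 [[0.4, -0.3, -5.7], [0.4, 0.7, -5.3], [-0.4, 0.0, -5.5]] mean [ 0.16  0.15 -5.5 ] [-0.021 -0.012  0.014] [ 569.1 -257.8  180.3] 0.20717440101701515
125 [ 493.4 -260.5]
190 [ 528.1 -259.7]
200 [ 533.8 -259.3]
```

```bash
python3 -m crank '[[0,-0.0005,0.0005,0,0,0,-1],[0,-0.0005,0.001,0,0,0,-1],[0,-0.0005,0.001,0,0,0,-1]]'
python3 rd.py
```

```text
time_s: 21.1
tool_pos: [569.3, -258.6, 179.6]
eef_rot: [[-1.0, -0.023, 0.003], [-0.023, 1.0, 0.0], [-0.003, 0.0, -1.0]]
wrist_force: [0.7, -0.6, -4.5]
grip_width: 0.209
grasp_force: 30.6
21.2 [[0.7, -0.6, -4.5], [0.1, -0.2, -4.1], [-0.1, 1.1, -4.3]] mean [ 0.24  0.11 -4.29] [ 0.019 -0.036  0.018] [ 569.3 -258.6  179.6] 0.20581018704188084
```

```bash
python3 -m crank '[[0,0,0.0004,0,0,0,-1],[0,0,0.0008,0,0,0,-1],[0,0,0.0008,0,0,0,-1]]'
python3 rd.py
python3 -m crank '[[0,0,0,0,0,0,-0.4],[0,0,0,0,0,0,-0.4],[0,0,0,0,0,0,-0.4],[0,0,0,0,0,0,-0.4],[0,0,0,0,0,0,-0.4],[0,0,0,0,0,0,0],[0,0,0,0,0,0,0],[0,0,0,0,0,0,0]]'
python3 -m crank '[[0,0,-0.005,0,0,0,0],[0,0,-0.02,0,0,0,0],[0,0,-0.045,0,0,0,0],[0,0,-0.07,0,0,0,0],[0,0,-0.085,0,0,0,0],[0,0,-0.085,0,0,0,0],[0,0,-0.085,0,0,0,0],[0,0,-0.085,0,0,0,0]]'
python3 - <<'E'
from h import *
c=vision.calibration('wrist');np.save('w7.npy',c,allow_pickle=True);w=vision.camera('wrist');a=vision.camera('side');cv2.imwrite('pics/w7f.png',w)
o=np.zeros((600,800,3),np.uint8);o[:,:400]=cv2.resize(a[170:335,380:490],(400,600),interpolation=2);o[:450,400:]=cv2.resize(w[40:400,160:480],(400,450))
o[450:,400:]=cv2.resize(a[170:280,190:483],(400,150));cv2.imwrite('pics/f1.png',o)
E
```

```text
time_s: 21.55
tool_pos: [569.4, -258.7, 179.5]
eef_rot: [[-1.0, -0.023, 0.003], [-0.023, 1.0, 0.0], [-0.003, -0.0, -1.0]]
wrist_force: [-3.1, 0.8, 3.1]
grip_width: 0.208
grasp_force: 31.7
21.65 [[-3.1, 0.8, 3.1], [-2.1, 2.4, 4.5], [-1.9, 2.7, 4.1]] mean [-2.34  1.95  3.88] [ 0.325  0.467 -0.012] [ 569.4 -258.6  179.4] 0.2040622270018076
time_s: 22.5
tool_pos: [569.2, -258.6, 178.6]
eef_rot: [[-1.0, -0.023, 0.002], [-0.023, 1.0, 0.0], [-0.002, 0.0, -1.0]]
wrist_force: [-0.2, -0.3, -0.4]
grip_width: 0.501
grasp_force: 0.0
time_s: 23.3
tool_pos: [568.3, -258.3, 261.8]
eef_rot: [[-1.0, -0.023, -0.0], [-0.023, 1.0, 0.002], [0.0, 0.002, -1.0]]
wrist_force: [-0.2, 0.2, -1.4]
grip_width: 0.499
grasp_force: 0.0
```

View pics/f1.png

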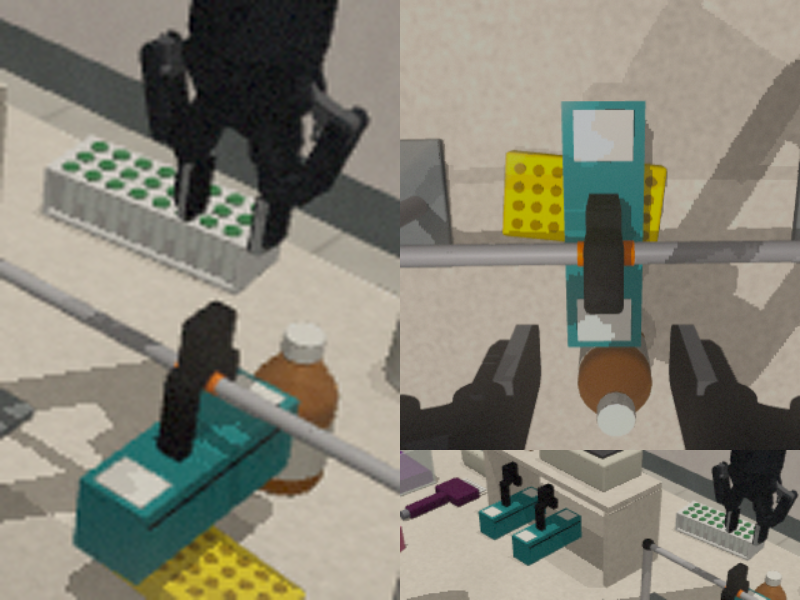

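The final view shows the carrier hanging level. Orange peeks out evenly on both sides of the hook, at crop columns 577-584 and 624-635, so it is centred to about 1 mm. The two empty carriers are upright, and the bottle and rack are untouched.

```bash
python3 -c "
from h import *
print(bot.finish_job())"
```

```text
the job is handed in; nothing more can be done
None
```

The job is handed in: the cored carrier, the one nearest the rail (lifted weight 6.0 N), was hooked about 10 cm from the orange band and slid along the rail, and it now hangs within about 1 mm of the band's middle, with the other two upright under the riser; I weighed one of those (1.9 N, empty) and left the third untouched.

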